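# Tip the tray of coaxial connectors into the green bin

## Robot

A 7-joint arm with a two-finger parallel gripper is mounted at the origin on the work surface. World frame = base frame: x ahead of the robot, y to its left, z up, the work surface at z = 0. Lengths are in m, angles in rad, forces in N, time in s.
With the tool pointing down it reaches from about 0.4 to 0.875 m from the base axis. Payload 19.3 kg.
Tool frame: the origin (TCP) lies where the fingers leave the gripper's body, on its centre line; the fingertips stand 73 mm ahead of it and the grasp point (between the pads) lies 54 mm ahead of it (r.tip_extent is the distance from the TCP to the fingertips, in m); z points along the fingers, y is the direction in which the jaws open and shut (so a half turn about z gives the same grasp; the last joint's range is limited). The gripper opens to 85 mm and grips with 20 to 120 N. Pads are 22 mm wide; open, the fingers measure 114 mm over their backs; the gripper's body (76 mm by 85 mm) begins 54 mm behind the grasp point. The pads swing forward as they close: fully open they stand 13 mm farther back than shut.
Start: joints at [-1.221, 0.521, -0.036, 1.599, 0.021, 1.021, -0.113], TCP at [0.255, 0.571, 0.304] pointing down, gripper open.
Joint ranges: [-2.91, 2.91], [-0.3, 2.13], [-1.5, 1.42], [0.17, 2.43], [-1.26, 4.41], [0.16, 1.93], [-2.52, 2.52]. Speed limits (rad/s): [1.89, 1.89, 2.39, 2.39, 3.01, 3.01, 3.01].

## Interface

Orientations are given as a unit quaternion [x, y, z, w].
In Python, from bench import r gives the robot as it stands.
- The arm moves only by the shell command python3 -m inch 'ROWS' [OPENING]. ROWS is a JSON object of lists of equal length, an entry for each row: "dp": the shift along the tool's x, y, z in cm, a list of three; "yaw": the turn about the tool's z in rad. A call has exactly 10 rows; each row is the pose to reach, as a shift and turn from the pose commanded when the call began, along the tool's axes at that moment; what a row does not reach only later rows make up. A row lasts 1/8 s, in which the tool goes at most 62.5 mm and 10.7 degrees, less where a joint would pass 70% of its speed; a pose out of reach is approached as far as the arm can. A call with a gripper value outside its range is refused whole. OPENING is the closure, from -1 (fully open) to 1 (shut), set as the call begins (- or left out, the last holds). The fingers move at their own pace and stop on an object; the grip force is fixed at half the most. Time passes only in rows, so rows that repeat a pose let the fingers close, or fill a call up. It gives the time, the measured TCP pose, the force and the opening at its end, in the units of the state.
- r.sense(): the state, without advancing time (a new reading comes with each control period).
- r.capture(name): name is "scene" or "top"; returns a dict with "pixels" (420x560x3 uint8, blue, green, red), "camera_matrix" (3x3 intrinsics, pixels), "k1" (the pictures are not rectified: a ray, as slopes to the right and down, at radius r is drawn at 1 + k1 r^2 times it, then the intrinsics apply), "rvec" (rotation vector, rad) and "tvec" (3), from world to camera coordinates, as OpenCV has them. Camera axes: x right, y down, z forward; pixel columns grow to the right and rows downward; lengths in m; the calibration is good to about 2 mm. A picture is of the moment at which its call begins. There is no depth.
- r.hand_in(): hands the job in, once; it reports no verdict.
The state is a dict: "time": time; "q": joint angles; "joint_velocities": joint speeds; "joint_torque": joint torques, N m; "tool_pos": TCP position; "ee_rot": TCP orientation; "ft_force": force on the tool from outside, world axes, zero at the start; "torque": the same for the moment, N m; "grip_width": finger opening in m.
Only numpy, scipy, OpenCV 4.12 (cv2) and the standard library are available. Lean on these libraries where they do the work, as an engineer would, in place of code of your own. Each camera call takes 0.05 s, during which the arm holds its last target.

## Task

Pick up the white tray by its red handle, carry it level to the green bin and tip it so that both metal connectors slide off into that bin. Do not touch the connectors with the gripper. Then put the empty tray back down flat on a free patch of the bench and let go.

Things in the scene. Friction and masses are not known exactly. Their poses are not given: they have to be found in the camera images.
- tray_grip (a point): Middle of the red bar handle (60 x 16 wide x 20 tall, mm) of the loose white scoop tray, 220 g; 40 above its underside. Axes of the tray: +x towards the handle's end, z up. Bar clear of the bench but for a foot 17-25 out. Tray 110 x 90, floor and walls 4, sides 26 high, back wall 50 high, 35 away at -x. Open mouth edge 145 away at -x, 40 lower, no lip. Not the black tray with blue caps.
- connector_a_center (a point): One of two loose connectors in the white tray: steel flange 26 x 26 x 7 mm, brass barrel 17 mm across on it, 20 mm tall in all, 45 g. Point on its axis, 10 mm above the flange's underside; z up as it stands. They begin to slide when the tray is tipped 15 to 25 degrees; 40 to 45 degrees empties it.
- connector_b_center (a point): The other connector of the same kind in the white tray; same point.
- green_bin_in (a point): Centre of the inner floor of the green open bin, fixed to the bench; x, y along its sides, z up. Outside 150 (x) x 140 (y) x 65 mm high, walls and floor 4 mm: this point is 4 mm above the bench, the rim 61 mm above it. An equal black bin stands beside it, on either side, and is not to be used.
Things that resemble listed ones, but are neither listed nor needed, are in the scene too. Leave any black or orange look-alike of the part that bears connector_a_center alone.

How it is judged:
On the way, in this order (a step that is already met when the one before it is completed fails the run):
1. the tray is lifted with both connectors still on it (height (world z) of tray_grip above 0.08 m and distance between each of connector_a_center, connector_b_center and tray_grip below 0.16 m and angle between tray_grip's own z axis and vertical below 0.35 rad), for 0.1 s.
2. the tray is tipped by more than 17 degrees at the green bin (angle between tray_grip's own z axis and vertical above 0.3 rad and horizontal distance between tray_grip and green_bin_in below 0.26 m), for 0.1 s.
At the end, for the whole second after the job is handed in: Both connectors lie at rest inside the green bin (centres within its walls and below its rim), and the tray stands on the bench at rest, right way up within 10 degrees, its handle's middle less than 52 mm above the bench (x of connector_a_center in the frame of green_bin_in between -0.073 and 0.073 m and y of connector_a_center in the frame of green_bin_in between -0.068 and 0.068 m and z of each of connector_a_center, connector_b_center in the frame of green_bin_in below 0.058 m and x of connector_b_center in the frame of green_bin_in between -0.073 and 0.073 m and y of connector_b_center in the frame of green_bin_in between -0.068 and 0.068 m and angle between tray_grip's own z axis and vertical below 0.17 rad and height (world z) of tray_grip below 0.052 m and linear speed of each of tray, connector_a, connector_b below 0.03 m/s); the robot touches nothing.
It fails at once if the gripper touches a connector (contact force between the fingers and connector_a above 1 N or contact force between the fingers and connector_b above 1 N).
It also fails if it takes over 70 s, if anything falls off the work surface, if the arm or the gripper's body presses on something with over 40 N, if the wrist force passes 120 N, or if a joint passes its speed limit or range.

## Working session

There is one attempt and no reset: what is moved stays moved. The work goes in short steps, Python scripts to look and compute and a shell command to move; the robot and the scene stay as the last step left them, time stands still between calls to the robot, and variables do not carry over. Pictures are saved under pics/ and viewed, and the job is handed in when it is done.

```bash
ls; mkdir -p pics; python3 - <<'E'
from bench import r
import cv2,json,pickle
s=r.sense();print(s)
d={}
for n in("scene","top"):
    c=r.capture(n);d[n]=c;cv2.imwrite(f"pics/{n}0.png",c["pixels"]);print(n,c["camera_matrix"],c["k1"],c["rvec"],c["tvec"])
pickle.dump(d,open("cap0.pkl","wb"))
E
```

```text
pics
{'time': 0.0, 'q': array([-1.22118844,  0.52204183, -0.03634897,  1.59998995,  0.02118941,
        1.02107164, -0.11279935]), 'joint_velocities': array([-0.0016155 ,  0.0002811 , -0.00024429,  0.00052075, -0.00057537,
       -0.00011501,  0.00014007]), 'joint_torque': array([-4.47265256e-04, -9.27101970e+01,  1.97945125e+00, -3.69914961e+01,
        1.76255463e-02,  8.29271274e-03, -6.41000588e-05]), 'tool_pos': array([0.25465586, 0.57050094, 0.30331457]), 'ee_rot': array([ 2.08364205e-01,  9.78051144e-01, -5.56224686e-04, -8.82121402e-05]), 'ft_force': array([-0.98855892, -1.23270846,  0.27779726]), 'torque': array([-0.0195223 , -0.0156063 ,  0.02753508]), 'grip_width': 0.08547621923339202}
scene [[380.29848689   0.         283.60836553]
 [  0.         380.29848689 209.07371609]
 [  0.           0.           1.        ]] -0.050170314971490396 [ 2.21951952  1.00498683 -0.39353466] [-0.3397837  -0.27032057  1.05047437]
top [[457.35827993   0.         280.44645833]
 [  0.         457.35827993 208.3646038 ]
 [  0.           0.           1.        ]] -0.03545755866777398 [ 2.23118836 -2.20368752  0.06633111] [-0.03160672  0.50110862  1.0693846 ]
```

View pics/scene0.png

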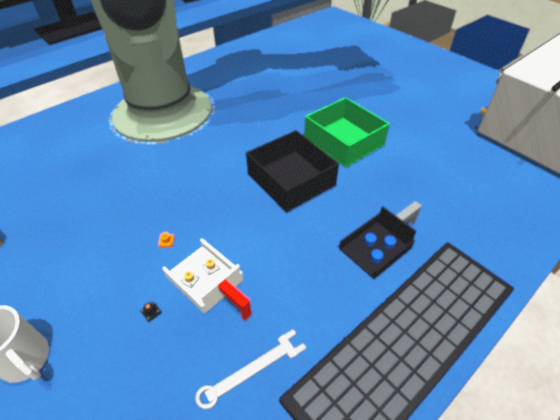

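View pics/top0.png

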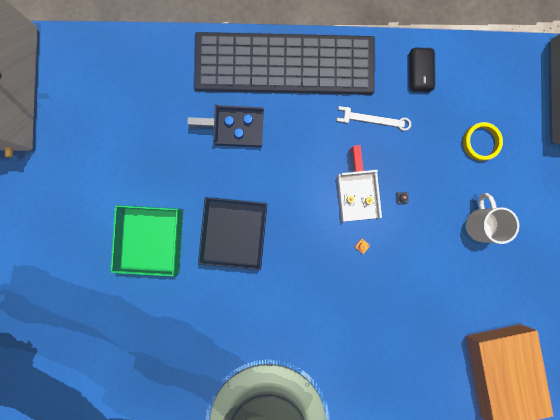

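The scene picture shows the white tray with the red handle at (205,275)–(240,300), holding two brass/steel connectors at (189,277) and (210,265). The green bin is at (347,130) and the black one at (292,170). In the top picture the red handle is at (357,158), the white tray at (360,195), the green bin at (146,241) and the black bin at (233,234).

Candidates in the top picture:
- **Trays:** white with red handle (357,158), or black with blue caps and grey handle (230,125). White with red fits the description.
- **Bins:** green (146,241) or black (233,234). Green fits.
- **Connectors:** the pair in the tray at (350,200) and (369,200) fits. The orange (362,246) and black (403,198) ones are look-alikes.

```bash
cat > h.py <<'E'
import numpy as np,cv2,pickle
from scipy.optimize import brentq
def ray(c,u,v):
    K=c["camera_matrix"];xd=(u-K[0,2])/K[0,0];yd=(v-K[1,2])/K[1,1]
    p=cv2.undistortPoints(np.array([[[u,v]]],float),K,np.array([c["k1"],0,0,0,0]))[0,0]
    R=cv2.Rodrigues(np.array(c["rvec"]))[0];t=np.array(c["tvec"]).ravel()
    return -R.T@t, R.T@np.array([p[0],p[1],1])
def at(c,u,v,z):
    o,d=ray(c,u,v);return o+d*(z-o[2])/d[2]
def proj(c,P):
    return cv2.projectPoints(np.atleast_2d(np.array(P,float)),np.array(c["rvec"]),np.array(c["tvec"]),c["camera_matrix"],np.array([c["k1"],0,0,0,0]))[0][:,0]
def crop(c,x0,y0,w,h,f,name):
    cv2.imwrite(name,cv2.resize(c["pixels"][y0:y0+h,x0:x0+w],None,fx=f,fy=f,interpolation=cv2.INTER_CUBIC))
E
python3 - <<'E'
from h import *
d=pickle.load(open("cap0.pkl","rb"))
crop(d["top"],320,130,90,110,5,"pics/c_tray.png")
crop(d["top"],100,190,180,95,4,"pics/c_bin.png")
crop(d["scene"],150,230,110,100,6,"pics/c_tray_s.png")
E
```

```text
(no output)
```

View pics/c_tray.png

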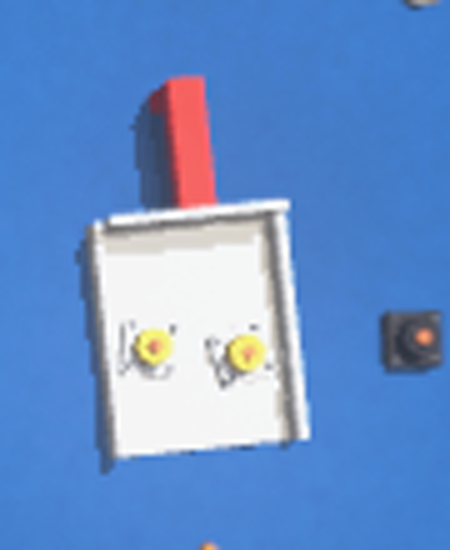

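View pics/c_bin.png

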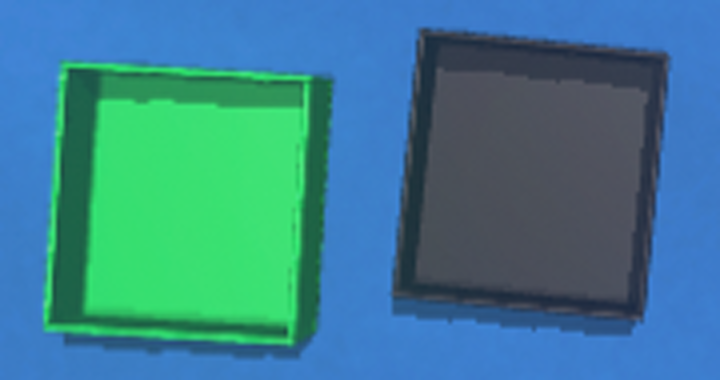

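View pics/c_tray_s.png

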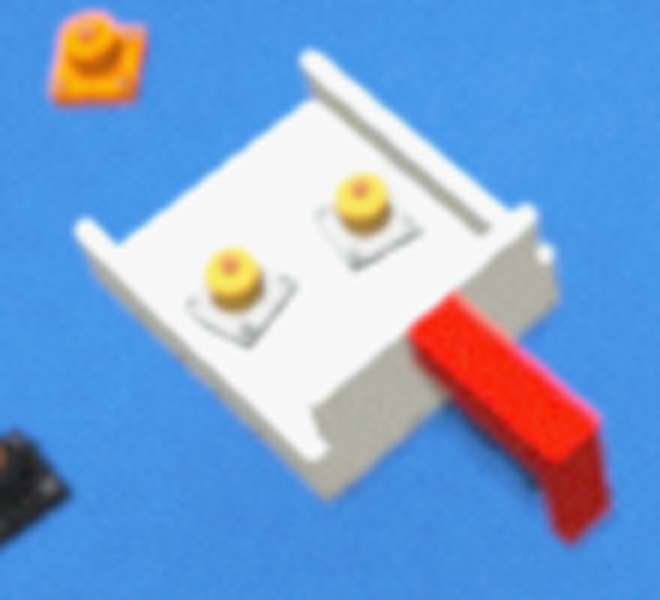

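The crops confirm it: a white tray with a red bar and foot and two brass-topped connectors, and a green bin with a free gap to the black one.

```bash
python3 - <<'E'
from h import *
np.set_printoptions(precision=4,suppress=True)
d=pickle.load(open("cap0.pkl","rb"));c=d["top"];s=d["scene"]
P=lambda x,y:at(c,320+x/5,130+y/5,.05)
a=(P(168,80)+P(204,76))/2; b=(P(176,207)+P(215,203))/2
print("end",a,"near",b,"len",np.linalg.norm(a-b),"width",np.linalg.norm(P(168,80)-P(204,76)))
ax=(a-b)/np.linalg.norm(a-b);print("mid",(a+b)/2,"tray +x dir",ax,np.degrees(np.arctan2(ax[1],ax[0])))
# back wall ends top
l,rr=P(105,220),P(290,203);print("backwall",l,rr,np.linalg.norm(l-rr))
# mouth
m1=at(c,320+112/5,130+460/5,.026);m2=at(c,320+308/5,130+438/5,.026);print("mouth",m1,m2,np.linalg.norm(m1-m2))
for n,(x,y) in dict(A=(152,346),B=(245,352)).items(): print(n,at(c,320+x/5,130+y/5,.024))
print("scene handle end top",[at(s,150+x/6,230+y/6,.05) for x,y in((599,420),(555,465),(450,293),(410,332))])
G=[at(c,100+x/4,190+y/4,.065) for x,y in((64,64),(308,78),(294,342),(47,328))]
print("green",np.array(G),"c",np.mean(G,0),[np.linalg.norm(G[i]-G[(i+1)%4]) for i in range(4)])
B=[at(c,100+x/4,190+y/4,.065) for x,y in((422,32),(667,54),(642,320),(395,298))]
print("black",np.array(B),"c",np.mean(B,0),[np.linalg.norm(B[i]-B[(i+1)%4]) for i in range(4)])
from scipy.spatial.transform import Rotation as R
print(R.from_quat([.208364,.978051,-.000556,-.000088]).as_matrix())
E
```

```text
end [ 0.6462 -0.1985  0.05  ] near [ 0.5879 -0.2032  0.05  ] len 0.058551638717297884 width 0.016740353887724956
mid [ 0.6171 -0.2009  0.05  ] tray +x dir [0.9968 0.0797 0.    ] 4.573850200438551
backwall [ 0.5803 -0.1616  0.05  ] [ 0.5895 -0.2468  0.05  ] 0.08565042212145746
mouth [ 0.471  -0.1695  0.026 ] [ 0.4823 -0.2615  0.026 ] 0.09269948717367787
A [ 0.5245 -0.1883  0.024 ]
B [ 0.5223 -0.2321  0.024 ]
scene handle end top [array([ 0.6469, -0.1864,  0.05  ]), array([ 0.6497, -0.2032,  0.05  ]), array([ 0.5889, -0.1933,  0.05  ]), array([ 0.5918, -0.2088,  0.05  ])]
green [[0.5001 0.3419 0.065 ]
 [0.4941 0.2062 0.065 ]
 [0.3477 0.2113 0.065 ]
 [0.3538 0.3481 0.065 ]] c [0.4239 0.2769 0.065 ] [np.float64(0.13578672310917267), np.float64(0.1464634506410212), np.float64(0.13689552912455263), np.float64(0.14648071422642786)]
black [[0.5205 0.1434 0.065 ]
 [0.5101 0.0068 0.065 ]
 [0.3619 0.0188 0.065 ]
 [0.3727 0.1559 0.065 ]] c [0.4413 0.0812 0.065 ] [np.float64(0.13699965864036073), np.float64(0.14862539227264054), np.float64(0.13748768425606395), np.float64(0.14839656328077636)]
[[-0.9132  0.4076 -0.0004]
 [ 0.4076  0.9132 -0.0011]
 [-0.0001 -0.0011 -1.    ]]
```

Everything agrees with the given sizes: bar 58–60 mm, bin about 148×137 mm.
- **Tray:** handle middle at (0.618, −0.199), turned about 6°.
- **Green bin:** centre (0.424, 0.277), turned about −2°.

The moves can't tilt the tool. I will lay the tray on the bin's far rim with its centre of mass just inside the bin and let go, so that it tips over the rim. Then I will grip it again.

```bash
python3 -m inch '{"dp":[[-1.5,-1.3,0],[-4.5,-3.9,0],[-8,-7,0],[-11.5,-10,0],[-15,-13.1,0],[-18.5,-16.2,0],[-22,-19.3,0],[-25.5,-22.4,0],[-29,-25.4,0],[-32.5,-28.5,0]],"yaw":[0,0,0,0,0,0,0,0,0,0]}' -1
```

```text
time: 1.35
tool_pos: [0.4355, 0.1757, 0.304]
ee_rot: [0.209, 0.978, -0.0, 0.0]
ft_force: [0.5, 0.4, -0.6]
grip_width: 0.0857
```

```bash
python3 -m inch '{"dp":[[-3.5,-3,0],[-7,-6.1,0],[-10.5,-9.2,0.5],[-14,-12.3,2],[-17.5,-15.4,4],[-21,-18.5,6],[-24.5,-21.5,8],[-28,-24.6,10],[-30.4,-26.6,10.3],[-31.3,-27.4,10.3]],"yaw":[-0.05,-0.1,-0.15,-0.2,-0.25,-0.3,-0.35,-0.4,-0.47,-0.525]}' -1
```

```text
time: 2.6
tool_pos: [0.6087, -0.2027, 0.2001]
ee_rot: [-0.052, 0.999, -0.0, -0.001]
ft_force: [0.0, 1.1, -0.1]
grip_width: 0.0856
```

```bash
python3 -m inch '{"dp":[[0,0,0],[0,0,1.5],[0,0,3],[0,0,4.5],[0,0,6],[0,0,7.5],[0,0,9],[0,0,10],[0,0,10.7],[0,0,10.7]],"yaw":[0,0,0,0,0,0,0,0,0,0]}' -1; python3 - <<'E'
from bench import r
from h import *
for n in("scene","top"):
    c=r.capture(n)
    if n=="scene": crop(c,150,150,140,180,3,"pics/g1s.png")
    else: crop(c,320,120,110,110,5,"pics/g1t.png")
a=cv2.imread("pics/g1s.png");b=cv2.imread("pics/g1t.png");H=max(a.shape[0],b.shape[0])
pad=lambda i:cv2.copyMakeBorder(i,0,H-i.shape[0],0,0,0)
i=np.hstack([pad(a),pad(b)]);print(i.shape);i=cv2.resize(i,None,fx=.8,fy=.8);cv2.imwrite("pics/g1.png",i)
print(r.sense()["tool_pos"])
E
```

```text
time: 3.85
tool_pos: [0.6094, -0.1998, 0.0935]
ee_rot: [-0.053, 0.999, 0.0, -0.0]
ft_force: [0.1, -0.9, -0.7]
grip_width: 0.0854
(550, 970, 3)
[ 0.60966869 -0.19987713  0.09424352]
```

View pics/g1.png

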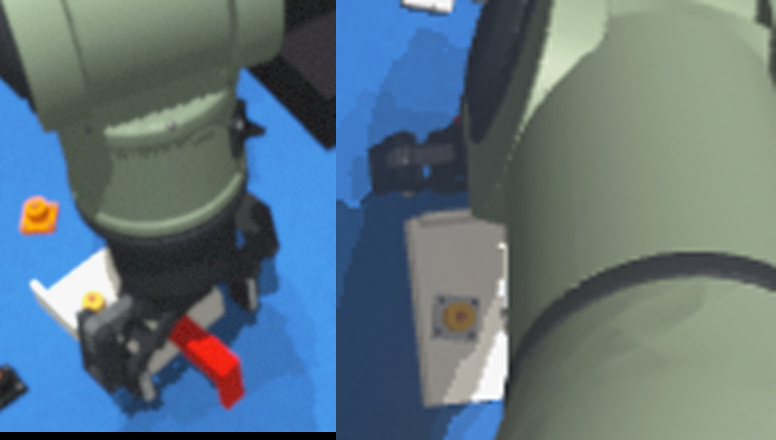

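The picture shows the two fingers (scene crop: left about (120,350), right about (245,270)) straddling the red bar, with the tray undisturbed. I close next, then lift slowly.

```bash
python3 -m inch '{"dp":[[0,0,0],[0,0,0],[0,0,0],[0,0,0],[0,0,0],[0,0,0],[0,0,0],[0,0,0],[0,0,0],[0,0,0]],"yaw":[0,0,0,0,0,0,0,0,0,0]}' 1
```

```text
time: 5.2
tool_pos: [0.6096, -0.1999, 0.0941]
ee_rot: [-0.053, 0.999, -0.0, 0.0]
ft_force: [-0.5, -0.3, 5.3]
grip_width: 0.0153
```

```bash
python3 -m inch '{"dp":[[0,0,0],[0,0,-0.3],[0,0,-1],[0,0,-2],[0,0,-3.2],[0,0,-4.4],[0,0,-5.6],[0,0,-6.8],[0,0,-7.6],[0,0,-8]],"yaw":[0,0,0,0,0,0,0,0,0,0]}'; python3 - <<'E'
from bench import r
from h import *
c=r.capture("scene");crop(c,130,100,200,200,3,"pics/l1.png")
E
```

```text
time: 6.45
tool_pos: [0.6095, -0.1998, 0.1744]
ee_rot: [-0.053, 0.999, -0.0, 0.0]
ft_force: [-0.3, 0.4, -4.1]
grip_width: 0.0151
```

View pics/l1.png

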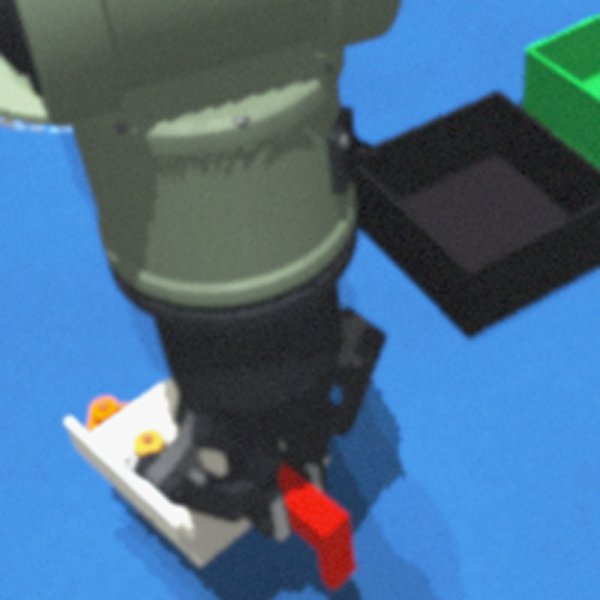

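Lifted and level, with a connector visible at crop (148,440). I carry it next, with gentle acceleration.

```bash
python3 -m inch '{"dp":[[0,0.3,-0.3],[0.1,1,-0.8],[0.1,2,-1.4],[0.2,3.3,-2],[0.3,4.9,-2.5],[0.4,6.8,-2.8],[0.5,9,-3],[0.6,11.5,-3],[0.7,14.2,-3],[0.9,17,-3]],"yaw":[0,0,0.01,0.01,0.02,0.02,0.03,0.03,0.04,0.05]}'
```

```text
time: 7.75
tool_pos: [0.5822, -0.0298, 0.204]
ee_rot: [-0.028, 1.0, 0.0, 0.0]
ft_force: [-0.4, -0.4, -3.1]
grip_width: 0.0151
```

```bash
python3 -m inch '{"dp":[[0.1,2.9,0],[0.2,5.9,0],[0.3,8.9,0],[0.4,11.9,0],[0.5,14.8,0],[0.6,17.5,0],[0.7,20,0],[0.8,22.2,0],[0.9,24,0],[0.9,25.3,0]],"yaw":[0.01,0.02,0.03,0.04,0.05,0.06,0.07,0.08,0.09,0.094]}'; python3 - <<'E'
from bench import r
from h import *
from scipy.spatial.transform import Rotation as R
s=r.sense();M=R.from_quat(s["ee_rot"]).as_matrix();print(s["tool_pos"],np.degrees(np.arctan2(M[1,1],M[0,1]))-90)
print("cm in tool",M.T@(np.array([.535,.273,.2])-s["tool_pos"])*100)
E
```

```text
time: 9.0
tool_pos: [0.5593, 0.2216, 0.2039]
ee_rot: [0.019, 1.0, 0.0, -0.0]
ft_force: [0.8, -1.2, -3.3]
grip_width: 0.0152
[0.55930795 0.22164728 0.20391949] -2.197132984246565
cm in tool [2.62584003 5.03830271 0.3922658 ]
```

```bash
python3 -m inch '{"dp":[[0.2,0.8,0],[0.6,1.6,0],[1,2.5,0],[1.4,3.3,0],[1.8,4,0],[2.2,4.5,0],[2.5,4.8,0],[2.6,4.9,0],[2.6,4.9,0],[2.6,4.9,0]],"yaw":[0,0,0,0,0,0,0,0,0,0]}'; python3 - <<'E'
from bench import r
from h import *
for n in("scene","top"):
    c=r.capture(n);cv2.imwrite(f"pics/o_{n}.png",c["pixels"])
    pickle.dump(c,open(f"o_{n}.pkl","wb"))
crop(pickle.load(open("o_top.pkl","rb")),70,120,180,170,4,"pics/o_t.png")
crop(pickle.load(open("o_scene.pkl","rb")),260,30,190,150,4,"pics/o_s.png")
E
```

```text
time: 10.25
tool_pos: [0.5358, 0.2702, 0.2039]
ee_rot: [0.02, 1.0, -0.0, 0.0]
ft_force: [0.2, -0.3, -3.7]
grip_width: 0.0152
```

View pics/o_t.png

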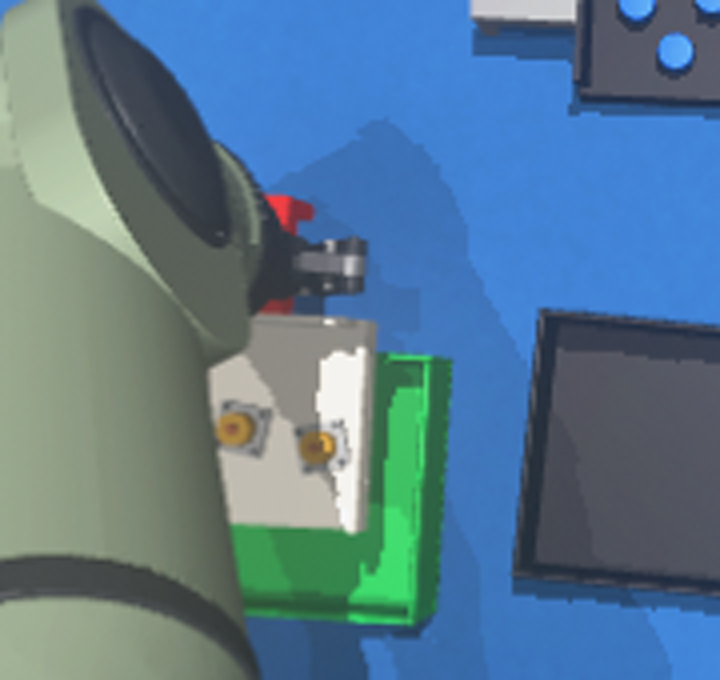

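View pics/o_s.png

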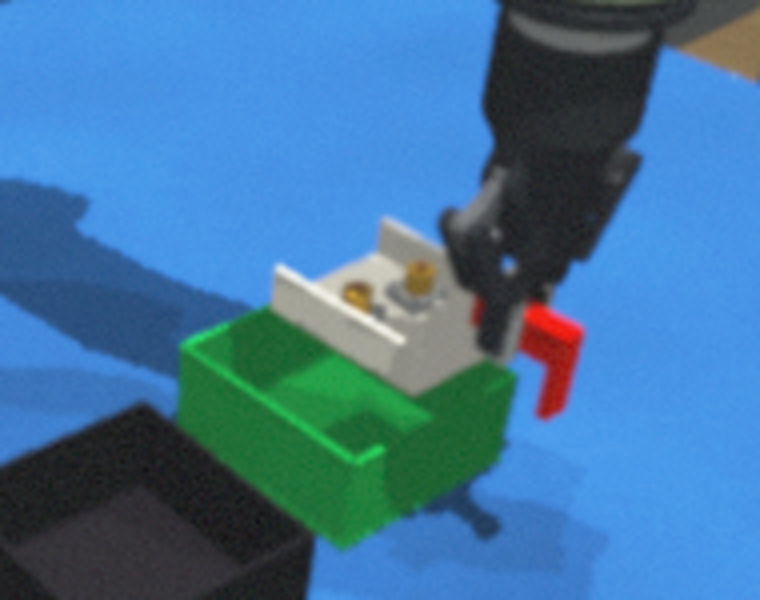

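Both connectors sit on the level tray (top crop (235,428) and (317,447)). The mouth is over the green bin, at crop row about 528. I check the tray-to-rim offset before lowering.

```bash
python3 - <<'E'
from h import *
c=pickle.load(open("o_top.pkl","rb"))
z=.1098
P=lambda x,y,h:at(c,70+x/4,120+y/4,h).round(4)
print("backwall top outer",P(375,320,z+.05),"handle end",P(285,197,z+.05),"mouth floor",P(300,526,z+.004))
print("side wall mouth end top",P(362,530,z+.026))
print("rim corner outer",P(428,356,.065), "rim",P(400,356,.065))
# predicted outlines
th=-.0384;ux=np.array([np.cos(th),np.sin(th)]);uy=np.array([-ux[1],ux[0]])
g=np.array([.5358,.2702])+.0084*ux
for X,Y,Z in((-35,-45,50),(-145,-45,26),(-145,-45,0),(30,-8,50)):
    w=[*(g+X/1000*ux+Y/1000*uy),z+Z/1000];q=proj(c,w)[0];print(X,Y,Z,np.array(w).round(4),((q-[70,120])*4).round(0))
b=np.array([.424,.277])
for X,Y in((75,-70),(-75,-70),(75,70)):
    w=[*(b+X/1000*ux+Y/1000*uy),.065];q=proj(c,w)[0];print("bin",X,Y,np.array(w).round(4),((q-[70,120])*4).round(0))
E
```

```text
backwall top outer [0.5103 0.2144 0.1598] handle end [0.572  0.2612 0.1598] mouth floor [0.4031 0.2623 0.1138]
side wall mouth end top [0.4029 0.2245 0.1358]
rim corner outer [0.4952 0.2063 0.065 ] rim [0.495  0.2218 0.065 ]
-35 -45 50 [0.5075 0.2263 0.1598] [351. 325.]
-145 -45 26 [0.3976 0.2305 0.1358] [350. 540.]
-145 -45 0 [0.3976 0.2305 0.1098] [362. 537.]
30 -8 50 [0.5739 0.2607 0.1598] [286. 193.]
bin 75 -70 [0.4963 0.2042 0.065 ] [432. 354.]
bin -75 -70 [0.3464 0.2099 0.065 ] [416. 624.]
bin 75 70 [0.5016 0.3441 0.065 ] [180. 341.]
```

The back wall's outer face sits about 16 mm outside the rim's inner edge, so the centre of mass overhangs the bin by about 18 mm. The tray is a few mm towards −y; I correct that and lower it to the rim.

```bash
python3 -m inch '{"dp":[[0,0.2,0.3],[0,0.4,1],[0,0.6,1.8],[0,0.7,2.6],[0,0.7,3.3],[0,0.7,3.9],[0,0.7,4.2],[0,0.7,4.4],[0,0.7,4.4],[0,0.7,4.4]],"yaw":[0,0,0,0,0,0,0,0,0,0]}'; python3 - <<'E'
from bench import r
from h import *
c=r.capture("scene");crop(c,260,30,190,150,4,"pics/p_s.png")
s=r.sense();print(s["tool_pos"],s["ft_force"],s["torque"])
E
```

```text
time: 11.6
tool_pos: [0.536, 0.2774, 0.1601]
ee_rot: [0.019, 1.0, 0.0, 0.0]
ft_force: [0.7, 0.1, -2.8]
grip_width: 0.0149
[0.53601469 0.27747315 0.16008876] [ 0.22936296  0.54070542 -4.08676541] [-0.05575771 -0.22575121  0.02475826]
```

View pics/p_s.png

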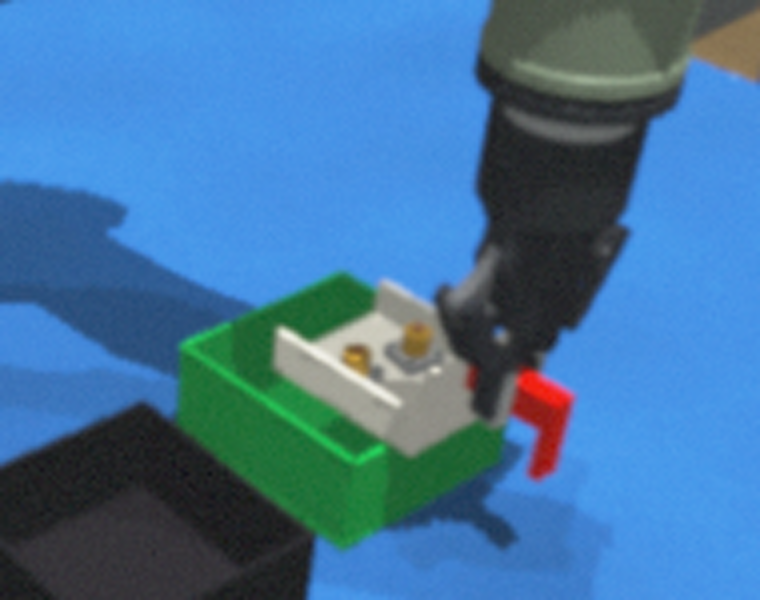

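The tray hovers about 1 mm over the rim, still carried (4 N), with both connectors aboard. I release it and back upwards.

```bash
python3 -m inch '{"dp":[[0,0,0],[0,0,0],[0,0,-0.5],[0,0,-1.5],[0,0,-3],[0,0,-4.5],[0,0,-6],[0,0,-7],[0,0,-8],[0,0,-8]],"yaw":[0,0,0,0,0,0,0,0,0,0]}' -1; python3 - <<'E'
from bench import r
from h import *
for n in("scene","top"):
    c=r.capture(n);pickle.dump(c,open(f"q_{n}.pkl","wb"))
crop(pickle.load(open("q_top.pkl","rb")),70,120,180,170,4,"pics/q_t.png")
crop(pickle.load(open("q_scene.pkl","rb")),260,30,190,150,4,"pics/q_s.png")
E
```

```text
time: 12.9
tool_pos: [0.5361, 0.2775, 0.2405]
ee_rot: [0.019, 1.0, 0.0, 0.0]
ft_force: [-0.4, -1.0, 0.2]
grip_width: 0.0856
```

View pics/q_s.png

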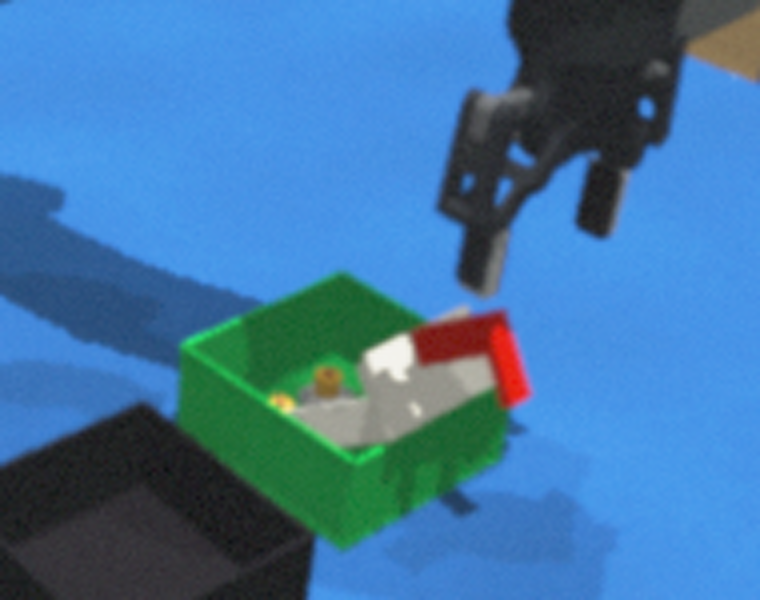

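View pics/q_t.png

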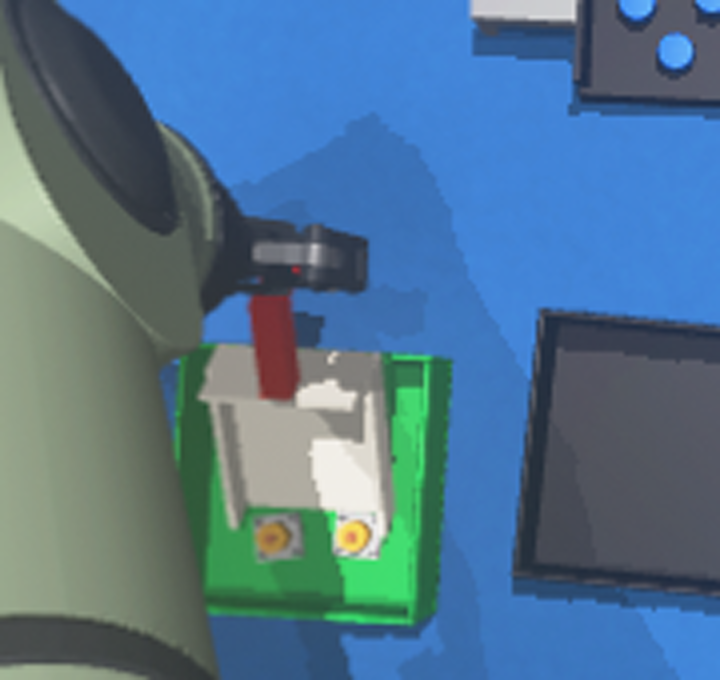

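The tray tipped as planned. It now leans on the rim, mouth down. Both connectors stand on the green bin floor at top crop (275,537) and (353,535), just clear of the mouth. I work out the re-grip pose next.

```bash
python3 - <<'E'
from h import *
from scipy.optimize import least_squares
from scipy.spatial.transform import Rotation as R
t=pickle.load(open("q_top.pkl","rb"));s=pickle.load(open("q_scene.pkl","rb"))
T=lambda x,y:(70+x/4,120+y/4)
S=lambda x,y:(260+x/4,30+y/4)
obs=[("t",(-35,-8,10),T(297,396)),("t",(-35,8,10),T(260,398)),
("t",(-145,-45,-14),T(384,532)),("t",(-145,45,-14),T(233,526)),
("t",(-35,-45,10),T(368,405)),("t",(-39,45,10),T(200,400)),
("s",(27,-8,10),S(490,355)),("s",(27,8,10),S(504,313)),("s",(27,8,-40),S(530,397)),("s",(27,-8,-40),S(519,406))]
def f(p):
    M=R.from_euler("ZYX",p[3:]).as_matrix();e=[]
    for n,m,o in obs:
        q=proj(t if n=="t" else s,M@np.array(m)/1000+p[:3])[0];e+=list(q-o)
    return e
b=least_squares(f,[.51,.27,.128,-.04,-.6,0],loss="soft_l1",x_scale=[.01]*3+[.1]*3)
print(b.x.round(4),np.degrees(b.x[3:]).round(1));print(np.array(f(b.x)).reshape(-1,2).round(1))
M=R.from_euler("ZYX",b.x[3:]).as_matrix()
for m in((-145,0,-40),(-145,45,-40),(-145,-45,-40),(-15,0,0),(0,0,0),(25,0,0)):print(m,(M@np.array(m)/1000+b.x[:3]).round(4))
for x,y in((275,537),(353,535)):print("conn",at(t,*T(x,y),.024).round(4))
E
```

```text
[ 0.5062  0.2764  0.1183 -0.0326 -0.6115  0.0486] [ -1.9 -35.    2.8]
[[-0.7 -0. ]
 [ 0.9 -0.6]
 [ 1.2 -0.4]
 [-0.5  0.5]
 [-1.  -2. ]
 [-1.4  0.1]
 [-1.7 -7.6]
 [-0.4 -0.1]
 [ 0.4  0.5]
 [-1.5  1.3]]
(-145, 0, -40) [0.4105 0.2814 0.0023]
(-145, 45, -40) [0.4107 0.3264 0.0041]
(-145, -45, -40) [0.4103 0.2365 0.0005]
(-15, 0, 0) [0.4939 0.2768 0.1097]
(0, 0, 0) [0.5062 0.2764 0.1183]
(25, 0, 0) [0.5267 0.2757 0.1326]
conn [0.3909 0.3006 0.024 ]
conn [0.3926 0.2557 0.024 ]
```

The fit is good: tilt 35°, yaw −1.9°, handle middle at (0.506, 0.276, 0.118), mouth edge at floor level at x = 0.41. The connectors are at x ≈ 0.392, 5 mm clear. I re-grip next.

```bash
python3 -m inch '{"dp":[[0.7,0,0],[1.5,-0.1,0],[2.3,-0.2,0.5],[2.8,-0.2,1.5],[2.8,-0.2,2.8],[2.8,-0.2,4],[2.8,-0.2,5.2],[2.8,-0.2,6.1],[2.8,-0.2,6.6],[2.8,-0.2,6.6]],"yaw":[0,0,0,0,0,0,0,0,0,0]}' -1
```

```text
time: 14.25
tool_pos: [0.5079, 0.2765, 0.1737]
ee_rot: [0.019, 1.0, -0.0, -0.0]
ft_force: [-0.3, -0.2, 1.4]
grip_width: 0.0855
```

```bash
python3 -m inch '{"dp":[[0,0,0],[0,0,0],[0,0,0],[0,0,0],[0,0,0],[0,0,0],[0,0,0],[0,0,0],[0,0,0],[0,0,0]],"yaw":[0,0,0,0,0,0,0,0,0,0]}' 1; python3 - <<'E'
from bench import r
from h import *
c=r.capture("scene");crop(c,260,30,190,150,4,"pics/u_s.png")
E
```

```text
time: 15.5
tool_pos: [0.5079, 0.2765, 0.1739]
ee_rot: [0.019, 1.0, 0.0, -0.0]
ft_force: [-2.2, 0.4, 3.7]
grip_width: 0.0153
```

View pics/u_s.png

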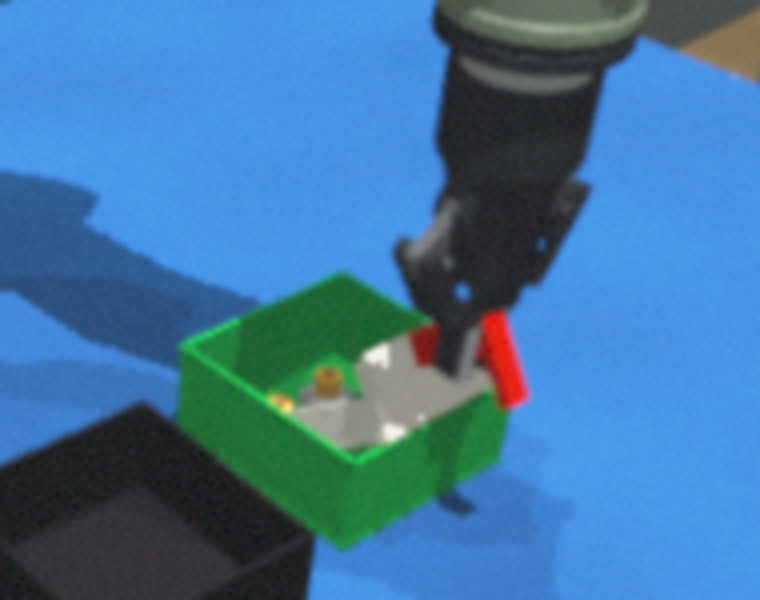

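```bash
python3 -m inch '{"dp":[[-0.2,0,-0.3],[-0.5,0,-1],[-0.8,0,-2.2],[-1,0,-3.6],[-1,0,-5.2],[-1,0,-6.8],[-1,0,-8.4],[-1,0,-10],[-1,0,-11.2],[-1,0,-12]],"yaw":[0,0,0,0,0,0,0,0,0,0]}'; python3 - <<'E'
from bench import r
from h import *
for n in("scene","top"):
    c=r.capture(n);pickle.dump(c,open(f"v_{n}.pkl","wb"))
crop(pickle.load(open("v_top.pkl","rb")),70,120,180,170,4,"pics/v_t.png")
crop(pickle.load(open("v_scene.pkl","rb")),260,10,190,150,4,"pics/v_s.png")
E
```

```text
time: 16.8
tool_pos: [0.5179, 0.2762, 0.2947]
ee_rot: [0.019, 1.0, 0.0, 0.0]
ft_force: [-0.3, 0.1, -2.4]
grip_width: 0.0154
```

View pics/v_s.png

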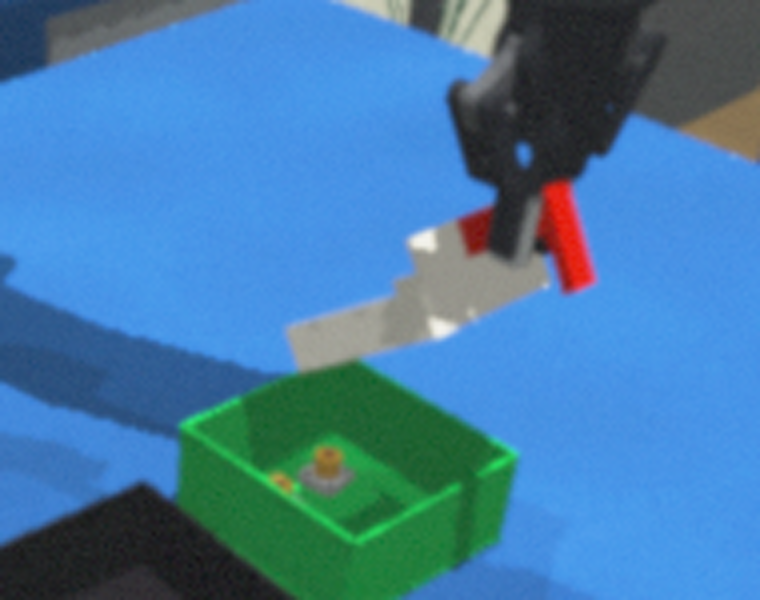

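View pics/v_t.png

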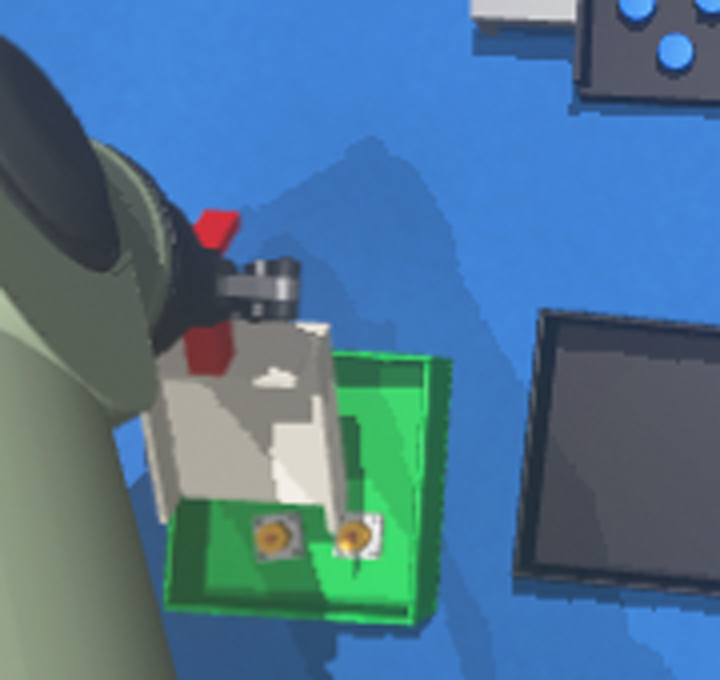

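Both connectors stand in the green bin (top crop (273,537) and (353,535)). The empty tray hangs from the gripper at about 35°. I carry it to the free patch ahead of the green bin.

```bash
python3 -m inch '{"dp":[[-0.7,0.2,0],[-2.2,0.7,0],[-4.5,1.4,0],[-7,2.2,0],[-9.7,3,0],[-12.4,3.9,0],[-15,4.7,0],[-17.5,5.5,0],[-19.2,6,0],[-20,6.2,0]],"yaw":[0,0,0,0,0,0,0,0,0,0]}'
```

```text
time: 18.15
tool_pos: [0.7208, 0.3302, 0.2924]
ee_rot: [0.02, 1.0, -0.0, -0.001]
ft_force: [-0.1, -0.1, -3.1]
grip_width: 0.0151
```

```bash
python3 -m inch '{"dp":[[0,0,0.5],[0,0,2],[0,0,3.6],[0,0,5.2],[0,0,6.8],[0,0,8.4],[0,0,9.8],[0,0,11],[0,0,12],[0,0,12.5]],"yaw":[0,0,0,0,0,0,0,0,0,0]}'
```

```text
time: 19.4
tool_pos: [0.7204, 0.3303, 0.1687]
ee_rot: [0.019, 1.0, 0.0, 0.0]
ft_force: [1.1, -0.0, 5.6]
grip_width: 0.0151
```

```bash
python3 -m inch '{"dp":[[0,0,0.2],[0,0,0.6],[0,0,1],[0,0,1.4],[0,0,1.8],[0,0,2.2],[0,0,2.6],[0,0,3],[0,0,3.4],[0,0,3.4]],"yaw":[0,0,0,0,0,0,0,0,0,0]}'; python3 - <<'E'
from bench import r
from h import *
c=r.capture("scene");crop(c,330,60,190,150,4,"pics/w_s.png")
E
```

```text
time: 20.65
tool_pos: [0.7207, 0.3304, 0.1358]
ee_rot: [0.02, 1.0, 0.0, 0.001]
ft_force: [3.0, 0.2, 5.0]
grip_width: 0.0151
```

View pics/w_s.png

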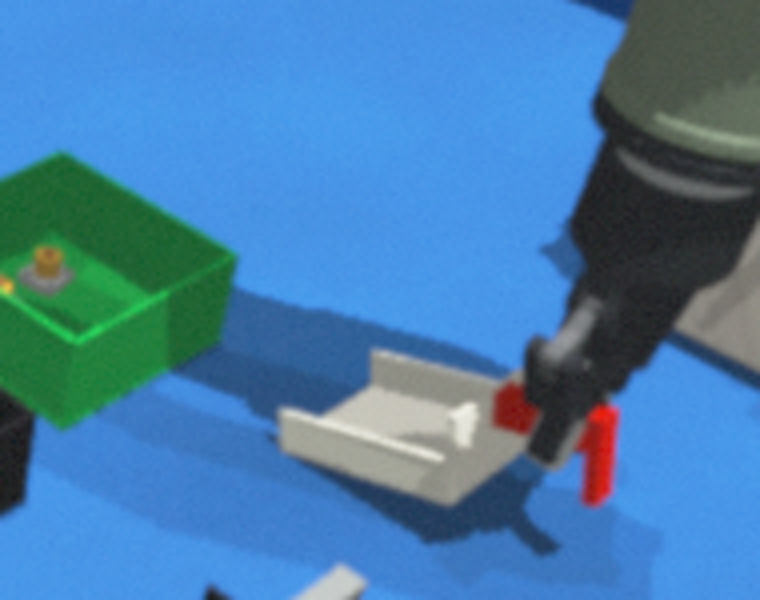

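The mouth edge (crop (280,440)) rests on the bench, and the tray is pivoting back towards level in the grip with little force. I continue lowering to flat.

```bash
python3 -m inch '{"dp":[[0,0,0.4],[0,0,0.9],[0,0,1.4],[0,0,1.9],[0,0,2.4],[0,0,2.9],[0,0,3.3],[0,0,3.7],[0,0,3.9],[0,0,4]],"yaw":[0,0,0,0,0,0,0,0,0,0]}'; python3 - <<'E'
from bench import r
from h import *
c=r.capture("scene");crop(c,330,60,190,150,4,"pics/x_s.png");print(r.sense()["ft_force"],r.sense()["tool_pos"])
E
```

```text
time: 21.95
tool_pos: [0.7201, 0.3303, 0.0948]
ee_rot: [0.019, 1.0, -0.0, -0.0]
ft_force: [2.7, -0.4, 2.4]
grip_width: 0.0149
[ 2.3256037  -0.20528329  3.10217766] [0.72012215 0.33023706 0.09471942]
```

View pics/x_s.png

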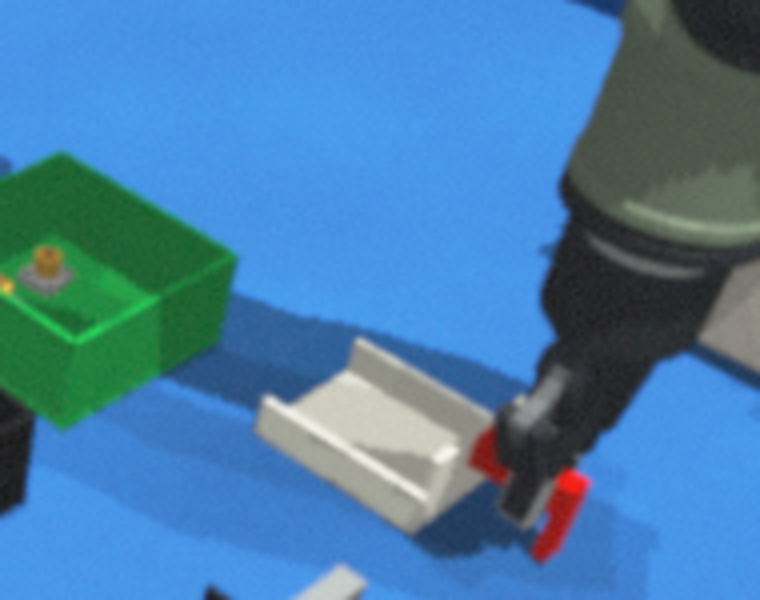

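The tray is practically flat, so I release and retreat upwards.

```bash
python3 -m inch '{"dp":[[0,0,0.1],[0,0,0.1],[0,0,0.1],[0,0,0.1],[0,0,0.1],[0,0,0.1],[0,0,-0.5],[0,0,-2],[0,0,-4],[0,0,-6]],"yaw":[0,0,0,0,0,0,0,0,0,0]}' -1
```

```text
time: 23.25
tool_pos: [0.7204, 0.3304, 0.1572]
ee_rot: [0.019, 1.0, 0.0, 0.001]
ft_force: [-0.8, -0.3, -0.6]
grip_width: 0.0857
```

```bash
python3 -m inch '{"dp":[[0,0,-3],[0,0,-6],[0,0,-9],[0,0,-11],[0,0,-12],[0,0,-12],[0,0,-12],[0,0,-12],[0,0,-12],[0,0,-12]],"yaw":[0,0,0,0,0,0,0,0,0,0]}'; python3 - <<'E'
from bench import r
from h import *
for n in("scene","top"):
    c=r.capture(n);cv2.imwrite(f"pics/y_{n}.png",c["pixels"]);pickle.dump(c,open(f"y_{n}.pkl","wb"))
crop(pickle.load(open("y_scene.pkl","rb")),300,60,190,150,4,"pics/y_s.png")
print(r.sense()["ft_force"])
E
```

```text
time: 24.5
tool_pos: [0.7201, 0.3303, 0.2746]
ee_rot: [0.019, 1.0, -0.0, -0.0]
ft_force: [0.4, 0.9, 0.6]
grip_width: 0.0856
[-0.50117544  0.27574379 -0.12952115]
```

View pics/y_s.png

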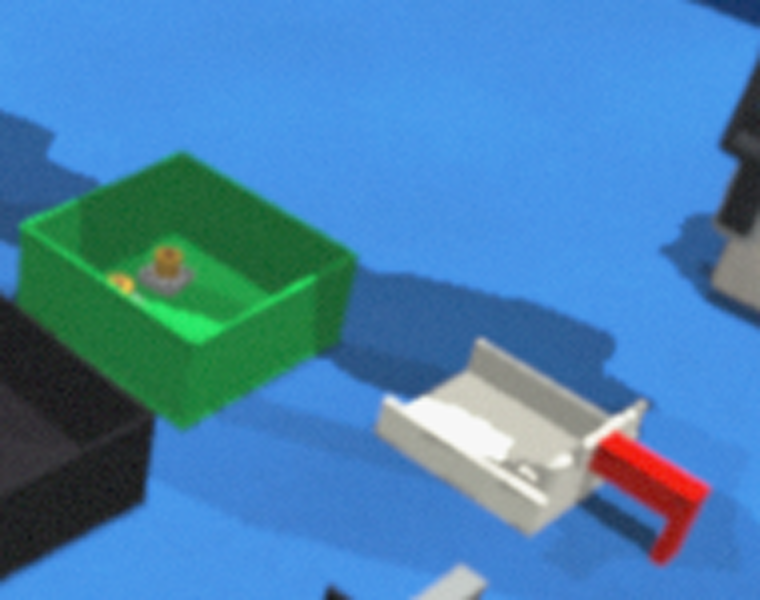

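View pics/y_top.png

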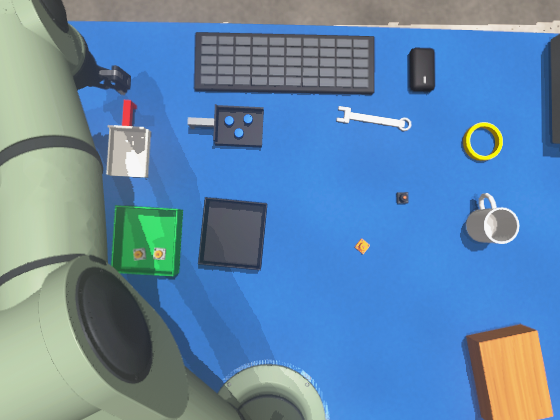

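The tray is flat and empty on the bench (top view (130,150)), both connectors are in the green bin at (139,254) and (159,254), and the gripper is clear. I hand in.

```bash
python3 -c "
from bench import r
print(r.hand_in());s=r.sense();print(s['time'],s['ft_force'])"
```

```text
the job is handed in; nothing more can be done
None
the job is handed in; nothing more can be done
```

I handed the job in at about 24.6 s. Both connectors are in the green bin, and the empty white tray is flat on the bench with the gripper clear of it. No verdict was reported.

- **Tipping:** I gripped the white tray by its red bar and carried it level to the green bin. The commands could not tilt the tool, so I did not tip the tray in the hand. I set it about 1 mm above the bin's rim with its weight overhanging the inside and let go. It tipped over the rim, with a fitted tilt of 35°, and both connectors slid onto the bin floor. The brief says 40 to 45° empties the tray; it emptied at 35°.
- **Putting down:** I gripped the tilted bar again and carried the tray to free bench ahead of the bin. Lowering it with the mouth edge on the bench turned it back level in the grip, and I released it.
- **Last checks:** The pictures show both connectors upright inside the green bin and the tray flat, with the gripper open and about 18 cm above where it let go. The measured force was about zero.
- **Not measured:** I judged the tray's flatness, its rest and its final handle height by eye.
- **Disagreement:** One check over the bin put the tray 6 to 12 mm further towards −y than the arm pose predicted. I shifted it 7 mm to allow for that. The fit after tipping had one corner about 8 pixels off; the others agreed within about 2.

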